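# Transfer a row of board parts from the rail to the kitting rack in reverse order

## Task

Move the four parts standing on the rail's carriers into the kitting rack in reverse order, one to a bay: the part at the left end of the rail goes in the rack's right end bay, the second from the left in the second bay from the right, and so on, seen from the robot. Set each one down in the middle of its bay, resting flat and upright on the bay floor, without dropping it, and leave the loose things round about where they lie.

Things in the scene. Friction and masses are not known exactly. Their poses are not given: they have to be found in the camera images.
- rail: Steel mounting rail (35 mm hat profile), 270 mm long, 7.5 mm high, fixed on the bench, with the four carriers side by side. Origin at the centre of its underside; y along the row to the left seen from the robot (within 9 degrees of world y), x away from the robot, z up. The carriers sit at y = +96, +32, -32, -96 mm from left to right; which is where changes.
- carrier_relay: Grey plastic carrier fixed on the rail, holding the relay at the start; it never moves. Plate 60 (x, across the rail) x 56 (y, along it) x 5 mm, axes as the rail's; origin at the centre of the plate's underside (world z 7.5 mm); the part rests on its upper face (world z 12.5 mm). Two stop ribs 4 mm high, 35 mm apart inside, stand off the part's y ends along the rail; open toward +x and -x.
- carrier_terminal: Grey plastic carrier fixed on the rail, holding the terminal block at the start; it never moves. Plate 60 (x, across the rail) x 56 (y, along it) x 5 mm, axes as the rail's; origin at the centre of the plate's underside (world z 7.5 mm); the part rests on its upper face (world z 12.5 mm). Two stop ribs 4 mm high, 34 mm apart inside, stand off the part's y ends along the rail; open toward +x and -x.
- carrier_fuse: Grey plastic carrier fixed on the rail, holding the fuse at the start; it never moves. Plate 60 (x, across the rail) x 56 (y, along it) x 5 mm, axes as the rail's; origin at the centre of the plate's underside (world z 7.5 mm); the part rests on its upper face (world z 12.5 mm). Two stop ribs 4 mm high, 45 mm apart inside, stand off the part's y ends along the rail; open toward +x and -x.
- carrier_heatsink: Grey plastic carrier fixed on the rail, holding the heat sink at the start; it never moves. Plate 60 (x, across the rail) x 56 (y, along it) x 5 mm, axes as the rail's; origin at the centre of the plate's underside (world z 7.5 mm); the part rests on its upper face (world z 12.5 mm). Two stop ribs 4 mm high, 48 mm apart inside, stand off the part's y ends along the rail; open toward +x and -x.
- kit_rack: Grey painted metal kitting rack fixed on the bench, plate 72 (x) x 270 (y) x 6 mm. Origin at the centre of its underside, axes as described for the rail (own yaw within 9 degrees). Five ribs along x, 6 mm high, at y = +128, +64, 0, -64, -128 mm part it into four empty bays 61 mm wide, no walls at +x and -x. Bay middles x = 0, y = +96, +32, -32, -96 mm from left to right; bay floor 6 mm above the origin.
- relay: Off-white box-shaped relay standing on short pins, 13 (x) x 29 (y) x 24 (z) mm, about 18 g. Origin at the centre of its underside, z up. At the start its y runs along the rail within about 6 degrees; grasp across its 13 mm x width.
- terminal: Green three-way screw terminal block standing on short pins (5 mm), 13 (x) x 28 (y) x 24 (z) mm, about 15 g. Origin at the centre of its underside, z up. At the start its y runs along the rail within about 6 degrees; grasp across its 13 mm x width.
- fuse: Off-white ceramic cartridge fuse with metal end caps, lying, 10 (x) x 39 (y, its long axis) x 10 (z) mm, about 12 g; it does not roll. Origin at the centre of its underside. At the start its y runs along the rail within about 6 degrees; grasp across its 10 mm x width.
- heatsink: Black finned heat sink, fins up, 42 (x) x 50 (y) x 26 (z) mm, 40 to 85 g; solid body x -15 to +21, y -25 to +25 mm about the origin, which lies in its underside; z up. At the start its own y runs across the rail (along the rail's x) within about 6 degrees, and so it also fits a bay with most room. Grasp across its 50 mm y length, fingers in front of and behind it.
- tape: Bystander: loose roll of black insulating tape, 62 x 60 x 19 mm, lying flat on the bench to the left of the work. Origin at the centre of its underside.
- choke: Bystander: loose copper-wound ring choke, 44 x 69 x 15 mm, lying on the bench behind the work. Origin in its underside.
- cell: Bystander: loose dark battery cell, 14 x 50 x 14 mm, lying on the bench to the right of the work. Origin at the centre of its underside.

How it is judged (in metres and radians):
At the end, for the whole second after the job is handed in: Each part is in the rack bay that mirrors its carrier's place on the rail (rail +96 mm to rack -96 mm, etc.), within 12 mm of the bay's middle along the rack and 15 mm across it, on the bay floor, upright (fuse: lying flat) within 0.15 rad, at rest and released (((y of carrier_relay in the frame of rail between 0.084 and 0.108 m and y of relay in the frame of kit_rack between -0.108 and -0.084 m) or (y of carrier_relay in the frame of rail between 0.02 and 0.044 m and y of relay in the frame of kit_rack between -0.044 and -0.02 m) or (y of carrier_relay in the frame of rail between -0.044 and -0.02 m and y of relay in the frame of kit_rack between 0.02 and 0.044 m) or (y of carrier_relay in the frame of rail between -0.108 and -0.084 m and y of relay in the frame of kit_rack between 0.084 and 0.108 m)) and x of relay in the frame of kit_rack between -0.015 and 0.015 m and z of relay in the frame of kit_rack between 0.002 and 0.01 m and angle between each of relay, terminal, heatsink's own z axis and vertical below 0.15 rad and linear speed of each of relay, terminal, fuse, heatsink below 0.02 m/s and ((y of carrier_terminal in the frame of rail between 0.084 and 0.108 m and y of terminal in the frame of kit_rack between -0.108 and -0.084 m) or (y of carrier_terminal in the frame of rail between 0.02 and 0.044 m and y of terminal in the frame of kit_rack between -0.044 and -0.02 m) or (y of carrier_terminal in the frame of rail between -0.044 and -0.02 m and y of terminal in the frame of kit_rack between 0.02 and 0.044 m) or (y of carrier_terminal in the frame of rail between -0.108 and -0.084 m and y of terminal in the frame of kit_rack between 0.084 and 0.108 m)) and x of terminal in the frame of kit_rack between -0.015 and 0.015 m and z of terminal in the frame of kit_rack between 0.002 and 0.01 m and ((y of carrier_fuse in the frame of rail between 0.084 and 0.108 m and y of fuse in the frame of kit_rack between -0.108 and -0.084 m) or (y of carrier_fuse in the frame of rail between 0.02 and 0.044 m and y of fuse in the frame of kit_rack between -0.044 and -0.02 m) or (y of carrier_fuse in the frame of rail between -0.044 and -0.02 m and y of fuse in the frame of kit_rack between 0.02 and 0.044 m) or (y of carrier_fuse in the frame of rail between -0.108 and -0.084 m and y of fuse in the frame of kit_rack between 0.084 and 0.108 m)) and x of fuse in the frame of kit_rack between -0.015 and 0.015 m and z of fuse in the frame of kit_rack between 0.002 and 0.018 m and angle between fuse's own y axis and vertical between 1.42 and 1.72 rad and ((y of carrier_heatsink in the frame of rail between 0.084 and 0.108 m and y of heatsink in the frame of kit_rack between -0.108 and -0.084 m) or (y of carrier_heatsink in the frame of rail between 0.02 and 0.044 m and y of heatsink in the frame of kit_rack between -0.044 and -0.02 m) or (y of carrier_heatsink in the frame of rail between -0.044 and -0.02 m and y of heatsink in the frame of kit_rack between 0.02 and 0.044 m) or (y of carrier_heatsink in the frame of rail between -0.108 and -0.084 m and y of heatsink in the frame of kit_rack between 0.084 and 0.108 m)) and x of heatsink in the frame of kit_rack between -0.015 and 0.015 m and z of heatsink in the frame of kit_rack between 0.002 and 0.01 m); the robot touches nothing.
It fails at once if a part is dropped or thrown (faster than 0.7 m/s out of the grip) ((linear speed of relay above 0.7 m/s and contact force between the fingers and relay below 0.05 N) or (linear speed of terminal above 0.7 m/s and contact force between the fingers and terminal below 0.05 N) or (linear speed of fuse above 0.7 m/s and contact force between the fingers and fuse below 0.05 N) or (linear speed of heatsink above 0.7 m/s and contact force between the fingers and heatsink below 0.05 N)).
It fails at once if the tape, choke or battery cell is moved by more than 20 mm (distance of any of tape, choke, cell from where it was at the start of the episode above 0.02 m).
It also fails if it takes over 80 s, if anything falls off the work surface, if the arm or the gripper's body presses on something with over 40 N, if the wrist force passes 120 N, or if a joint passes its speed limit or range.

## Robot

A 6-joint arm with a two-finger parallel gripper is mounted at the origin on a cart in front of the work surface, level with it; the furniture and walls round the work are solid. World frame = base frame: x ahead of the robot, y to its left, z up, the work surface at z = 0. Lengths are in m, angles in degrees, forces in N, time in s.
With the tool pointing down it reaches from about 0.4 to 0.825 m from the base axis. Payload 7 kg.
Tool frame: the origin (TCP) lies midway between the tips of the shut fingers; the grasp point (between the pads) lies 19 mm behind it; z points along the fingers, y is the line along which they close (so a half turn about z gives the same grasp; the last joint's range is limited). The gripper opens to 88 mm and grips with 3 to 60 N. Pads are 19 mm wide; open, the fingers measure 130 mm over their backs; the gripper's body (78 mm by 193 mm) begins 47 mm behind the grasp point.
Start: joints at [83.199, 20.546, 0.682, 0, -70.136, -16.507], TCP at [0.267, 0.62, 0.227] pointing down, gripper open.
Joint ranges: [-176.03, 176.03], [-82.01, 121.73], [-58.28, 71.71], [-173.87, 95.51], [-174.79, -0.11], [-173.66, 173.66]. Speed limits (degrees/s): [136.94, 136.94, 172.46, 180, 180, 180].

## Interface

Orientations are given as [roll, pitch, yaw] about the fixed x, y, z axes, in that order (R = Rz(yaw) Ry(pitch) Rx(roll)).
In Python, from plant import ctrl gives the robot as it stands.
- The arm moves only by the tool arm_command, never from a script. Its argument "steps" is a list of rows, each an object with "translation": the shift along the tool's x, y, z in mm, a list of three; "rotation": the turn, a rotation vector about the tool's x, y, z in units of 5 degrees (1.0 is 5 degrees), a list of three; "claw": the finger opening in mm, from 0 to 87.6. In form: [{"translation": [x, y, z], "rotation": [rx, ry, rz], "claw": claw}, ...]. A call has 1 to 5 rows; each row is the pose to reach, as a shift and turn from the pose commanded when the call began, along the tool's axes at that moment; what a row does not reach only later rows make up. A row lasts 1/10 s, in which the tool goes at most 50 mm and 8.59 degrees, less where a joint would pass 70% of its speed; a pose out of reach is approached as far as the arm can. A call with a gripper value outside its range is refused whole. The fingers move at their own pace and stop on an object; the grip force is fixed at half the most. Time passes only in rows, so rows that repeat a pose let the fingers close. It gives the time, the measured TCP pose, the force, the opening and the grip force at its end, in the units of the state.
- ctrl.get_obs(): the state, without advancing time (a new reading comes with each control period).
- ctrl.snapshot(name): name is "scene" or "top" or "wrist"; returns (picture, depth): 480x640x3 uint8, red, green, blue; 480x640 float32, m along the optical axis (not along the pixel's ray), 0 where there is no reading.
- ctrl.calibration(name): a dict with "vertical_fov" (degrees; the focal length in pixels is half the picture's height over the tangent of half this angle, whatever the lens; pixels are square), "cx", "cy" (the principal point, pixels), "rvec" (rotation vector, rad) and "tvec" (3), from world to camera coordinates, as OpenCV has them; the wrist camera has in their place "hand_eye" (4x4, takes a point from camera to tool coordinates, whose origin is the TCP and whose axes are the flange's). Camera axes: x right, y down, z forward; pixel columns grow to the right and rows downward; lengths in m; the calibration is good to about 2 mm. The wrist camera is an equidistant fisheye: a pixel r from the principal point sees the ray r / f radians off the axis. A picture is of the moment at which its call begins: read the wrist's pose just before it. calibration takes no time and is no camera call.
- ctrl.close_job(): hands the job in; it is judged then, once.
The state is a dict: "clock": time; "joint_pos": joint angles; "qvel": joint speeds; "tau": joint torques, N m; "tool_pos": TCP position; "orientation": TCP orientation; "force": force on the tool from outside, world axes, zero at the start; "moment": the same for the moment, N m; "opening": finger opening in m; "gripper_force": force on a finger pad.
Only numpy, scipy, OpenCV 4.12 (cv2) and the standard library are available. Lean on these libraries where they do the work, as an engineer would, in place of code of your own. Each camera call takes 0.05 s, during which the arm holds its last target. There are 200 camera calls.

## Working session

There is one attempt and no reset: what is moved stays moved. The work goes in short steps, Python scripts to look and compute and a tool call to move; the robot and the scene stay as the last step left them, time stands still between calls to the robot, and variables do not carry over. Pictures are saved under pics/ and viewed, at most 14 in all, crops included, and the job is handed in when it is done.

Besides the shell and the picture viewer there is one more tool, called after "Emit:" by a JSON object that holds its "op" and its "data", one argument or row to a line. arm_command: Moves the arm, as the interface text tells. Its arguments: {"type":"object","properties":{"steps":{"type":"array"}},"required":["steps"]}

```bash
ls; mkdir -p pics; cat > h.py <<'E'
import numpy as np, cv2
from scipy.spatial.transform import Rotation as R
from plant import ctrl
def cloud(name):
    o=ctrl.get_obs(); p,d=ctrl.snapshot(name); c=ctrl.calibration(name)
    f=240/np.tan(np.radians(c["vertical_fov"]/2)); v,u=np.mgrid[0:480,0:640].astype(float)
    x,y=u-c["cx"],v-c["cy"]
    if name=="wrist":
        r=np.hypot(x,y)+1e-9; t=r/f; s=np.tan(t)/r
        P=np.dstack([x*s*d,y*s*d,d]); H=np.array(c["hand_eye"])
        P=P@H[:3,:3].T+H[:3,3]
        P=P@R.from_euler("xyz",o["orientation"],degrees=True).as_matrix().T+np.array(o["tool_pos"])
    else:
        P=np.dstack([x/f*d,y/f*d,d])-np.ravel(c["tvec"]); P=P@cv2.Rodrigues(np.array(c["rvec"],float))[0]
    P[d==0]=np.nan
    return p,P
def save(n,p): cv2.imwrite(f"pics/{n}.png",p[:,:,::-1])
E
python3 - <<'E'
from h import *
print(ctrl.get_obs())
for n in("top","scene"):
    p,P=cloud(n); save(n+"0",p); np.savez(n+"0",p=p,P=P)
    print({k:v for k,v in ctrl.calibration(n).items()}); print(np.nanpercentile(P.reshape(-1,3),[5,50,95],axis=0))
E
```

```text
pics
{'clock': 0.0, 'joint_pos': array([ 8.32004616e+01,  2.05898363e+01,  6.33808879e-01, -2.18617615e-02,
       -7.01352710e+01, -1.65070209e+01]), 'qvel': array([-0.02194118,  0.11060641, -0.05057799, -0.03046579, -0.07666498,
        0.08870084]), 'tau': array([ 4.29944259e-05, -5.82723427e+01,  2.93049020e+01,  6.99758381e+00,
        7.00752513e-03, -1.61427911e-04]), 'tool_pos': array([0.26688336, 0.61946284, 0.22563552]), 'orientation': array([ 1.79906624e+02, -6.23911432e-03, -2.33139992e+01]), 'force': array([0.28463131, 0.5088466 , 0.34049962]), 'moment': array([ 0.03147059, -0.0246808 , -0.03030994]), 'gripper_force': 0.0, 'opening': 0.08764997693853709}
{'vertical_fov': 56.65199086017625, 'cx': 314.1127873963027, 'cy': 239.34232801408123, 'rvec': array([ 2.07057529, -2.11458765,  0.244351  ]), 'tvec': array([-0.08304766,  0.6053894 ,  0.82108541])}
[[ 4.24657707e-02 -7.83044554e-01 -7.42535596e-01]
 [ 6.16628048e-01 -1.07402367e-01 -7.83696397e-05]
 [ 1.13156035e+00  6.20166547e-01  1.93264524e-01]]
{'vertical_fov': 52.422155722277736, 'cx': 330.11891301559666, 'cy': 227.52852544890004, 'rvec': array([ 2.1680442 , -1.26030847,  0.45782374]), 'tvec': array([-0.36340373,  0.40281556,  0.91605973])}
[[ 0.01050411 -0.66512078 -0.73921073]
 [ 0.59052359 -0.06333495  0.00295344]
 [ 1.18297036  1.14020235  0.30494939]]
```

View pics/top0.png

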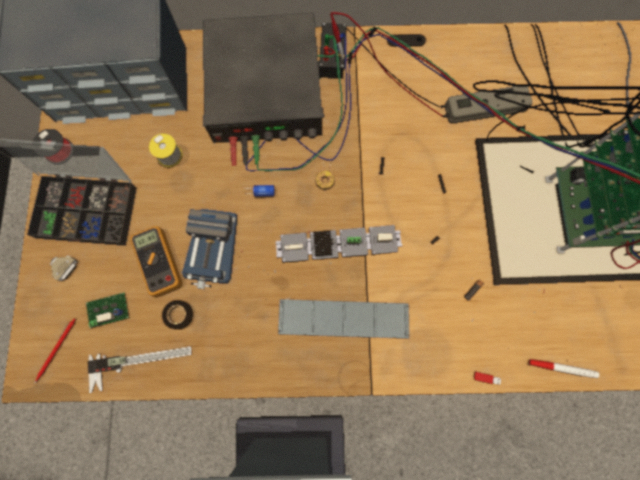

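View pics/scene0.png

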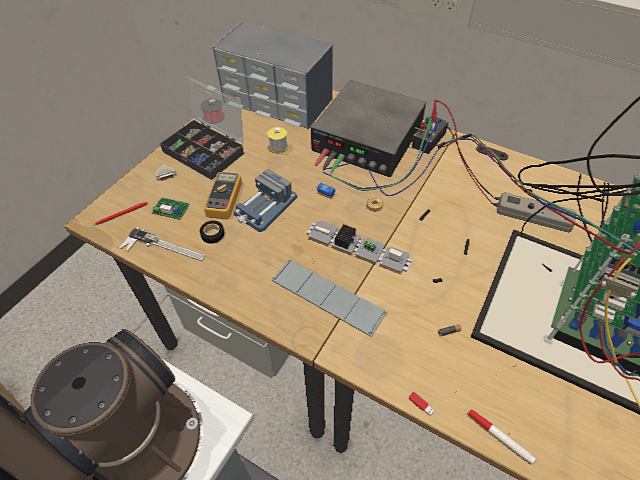

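The top view shows the rail at about (278–400, 240) with, left to right, a white part (293,245), the heat sink (322,243), the terminal (354,241) and a white part (386,237). The rack is at (280–408, 300–337). Heights will tell the fuse from the relay.

```bash
cat > m.py <<'E'
from h import *
def frame(P,m,lab):
    Q=P[m]; Q=Q[np.isfinite(Q).all(1)]
    (c,s,a)=cv2.minAreaRect((Q[:,:2]*1000).astype(np.float32))
    return np.round(c,1),np.round(s,1),round(a,1),len(Q),np.round(np.percentile(Q[:,2],[5,50,95])*1000,1)
E
python3 - <<'E'
from m import *
for n in("top0","scene0"):
    z=np.load(n+".npz"); P=z["P"]; Z=P[:,:,2]
    if n=="top0":
        for u,v in[(293,245),(322,243),(354,241),(386,237),(300,255),(388,250),(300,320),(390,320),(279,241),(178,314),(323,181),(473,290),(340,270)]: print(u,v,np.round(P[v,u]*1000,1))
    W=(P[:,:,0]>.35)&(P[:,:,0]<.75)&(P[:,:,1]>-.3)&(P[:,:,1]<.22)
    for nm,lo,hi in(("low",.0035,.0155),("parts",.0185,.05)):
        k,l,st,ce=cv2.connectedComponentsWithStats((W&(Z>lo)&(Z<hi)).astype(np.uint8))
        for i in range(1,k):
            if st[i,4]>30: print(n,nm,st[i],*frame(P,l==i,n))
E
```

```text
293 245 [604.3 -50.7  22.1]
322 243 [ 605.5 -112.    29.7]
354 241 [ 607.2 -178.9   34.6]
386 237 [ 613.9 -245.8   36.4]
300 255 [585.4 -64.7   7.3]
388 250 [ 591.4 -252.5   11.4]
300 320 [448.6 -62.9   4.9]
390 320 [ 444.7 -248.7    6.5]
279 241 [617.5 -19.7   5.9]
178 314 [466.3 191.6   2.7]
323 181 [ 754.3 -118.1    2.2]
473 290 [ 502.3 -424.    12.1]
340 270 [ 552.9 -149.6   -2.9]
top0 low [317 181  18   9 105] [ 741.7 -123.4] [37.8 16.6] 89.8 105 [ 5.8 11.4 14.6]
top0 low [201 209  37  75 638] [616.3  94.7] [172.8  72.4] 13.6 638 [ 5.1 11.6 14.4]
top0 low [ 276  225  127   37 2195] [ 610.6 -148.5] [ 63.5 269.6] 3.9 2195 [ 7.6 11.6 14.3]
top0 low [182 236  14  43 182] [586.3 171.5] [14.5 90.2] 78.3 182 [ 8.9 11.9 14.5]
top0 low [195 238  13  30 239] [595.  145.7] [19.7 64.1] 80.7 239 [ 9.5 12.3 14.9]
top0 low [207 239  14  31 238] [590.7 118.6] [19.2 64.1] 81.0 238 [ 9.8 12.4 14.6]
top0 low [164 244  19  50 101] [562.4 202.3] [ 34.5 106.1] 89.6 101 [ 4.   9.7 14.9]
top0 low [ 278  299  132   40 3902] [ 450.7 -153.5] [269.4  73.3] 87.0 3902 [3.8 5.6 9.2]
top0 low [168 305  10  17 
[... 1930 characters left out ...]
2]
scene0 parts [318 183  17  11 104] [733.4  12.4] [24.7 47.4] 4.2 104 [20.  24.  28.8]
scene0 parts [213 185  26  31 349] [567.2 200.9] [107.8  37.8] 0.1 349 [20.9 33.4 38.3]
scene0 parts [235 185  58  40 752] [598.8 127.3] [ 84.6 163.2] 80.1 752 [22.8 32.8 45.4]
scene0 parts [200 220  24  20 183] [467.  188.3] [58.8 58.7] 5.2 183 [18.7 20.1 22.6]
scene0 parts [335 224  22  24 338] [ 610.1 -116.6] [53.1 41.2] 5.4 338 [21.9 36.7 41.8]
scene0 parts [315 226  16   8  52] [604.4 -53. ] [ 8.9 38.5] 4.3 52 [19.1 22.3 25.1]
scene0 parts [362 240  16  11  92] [ 617.9 -177.3] [22.7 32.5] 3.3 92 [19.3 31.4 39.4]
scene0 parts [389 248  14  13 116] [ 618.8 -244.4] [29.3 16.5] 89.5 116 [20.5 35.1 40.1]
```

```bash
cat > go.py <<'E'
import sys; from h import *
def go(x,y,z,yaw):
    o=ctrl.get_obs(); A=R.from_euler("xyz",o["orientation"],degrees=True); B=R.from_euler("xyz",[180,0,yaw],degrees=True)
    p=np.array(o["tool_pos"])
    print("t",round(o["clock"],2),"pos",np.round(p*1000,1),"rpy",np.round(o["orientation"],1),"open",round(o["opening"]*1000,1),"F",np.round(o["force"],1),"gf",round(o["gripper_force"],1))
    print("trans",np.round(A.inv().apply(np.array([x,y,z])-p*1000),1),"rot",np.round((A.inv()*B).as_rotvec(degrees=True)/5,2))
if __name__=="__main__": go(*map(float,sys.argv[1:]))
E
python3 go.py 550 -150 280 -90
```

```text
t 0.1 pos [267.  619.5 225.7] rpy [179.9  -0.  -23.3] open 87.8 F [-0.   0.1 -0.4] gf 0.0
trans [564.5 594.7 -53.3] rot [ 1.000e-02 -1.000e-02  1.334e+01]
```

Emit:
{"op": "arm_command", "data": {
  "steps": [
    {"translation":[188,198,-53],"rotation":[0,0,4.5],"claw":70},
    {"translation":[188,198,-53],"rotation":[0,0,4.5],"claw":70},
    {"translation":[188,198,-53],"rotation":[0,0,4.5],"claw":70},
    {"translation":[188,198,-53],"rotation":[0,0,4.5],"claw":70},
    {"translation":[188,198,-53],"rotation":[0,0,4.5],"claw":70}
  ]
}}

```text
clock: 0.6
tool_pos: [0.352, 0.3875, 0.2742]
orientation: [180.0, -0.0, -45.8]
force: [0.6, -0.1, 0.9]
opening: 0.0702
gripper_force: 0.0
```

```bash
python3 go.py 550 -150 280 -90
```

```text
t 0.6 pos [352.  387.5 274.2] rpy [180.   -0.  -45.8] open 70.2 F [ 0.6 -0.1  0.9] gf 0.0
trans [523.4 232.8  -5.6] rot [ 0.01 -0.    8.84]
```

Emit:
{"op": "arm_command", "data": {
  "steps": [
    {"translation":[229,102,-2],"rotation":[0,0,4.4],"claw":70},
    {"translation":[229,102,-2],"rotation":[0,0,4.4],"claw":70},
    {"translation":[229,102,-2],"rotation":[0,0,4.4],"claw":70},
    {"translation":[229,102,-2],"rotation":[0,0,4.4],"claw":70},
    {"translation":[229,102,-2],"rotation":[0,0,4.4],"claw":70}
  ]
}}

```text
clock: 1.1
tool_pos: [0.4381, 0.1529, 0.2763]
orientation: [-180.0, 0.0, -67.8]
force: [0.7, 0.6, 0.1]
opening: 0.07
gripper_force: 0.0
```

```bash
python3 go.py 550 -150 280 -90
```

```text
t 1.1 pos [438.1 152.9 276.3] rpy [-180.     0.   -67.8] open 70.0 F [0.7 0.6 0.1] gf 0.0
trans [322.7  10.9  -3.8] rot [-0.    0.    4.44]
```

Emit:
{"op": "arm_command", "data": {
  "steps": [
    {"translation":[250,10,0],"rotation":[0,0,4.4],"claw":60},
    {"translation":[250,10,0],"rotation":[0,0,4.4],"claw":60},
    {"translation":[250,10,0],"rotation":[0,0,4.4],"claw":60},
    {"translation":[250,10,0],"rotation":[0,0,4.4],"claw":60},
    {"translation":[250,10,0],"rotation":[0,0,4.4],"claw":60}
  ]
}}

```text
clock: 1.6
tool_pos: [0.5233, -0.0822, 0.2762]
orientation: [-180.0, 0.0, -89.8]
force: [0.7, 1.4, 0.6]
opening: 0.06
gripper_force: 0.0
```

```bash
python3 - <<'E'
from h import *
o=ctrl.get_obs();print(o["qvel"])
p,P=cloud("wrist"); o=ctrl.get_obs()
p,P=cloud("wrist"); save("w1",p); np.savez("w1",p=p,P=P)
print(o["tool_pos"],o["orientation"],ctrl.calibration("wrist"))
E
python3 go.py 600 -52 100 -87
```

```text
[-5.90283932e+01  2.29169791e+01  2.49263348e+01  3.22623384e-02
 -2.07873788e+00  5.89056163e+01]
[ 0.52480131 -0.08777133  0.27556855] [ 1.79935709e+02 -1.27476767e-01 -8.99748354e+01] {'vertical_fov': 65.70646984690485, 'cx': 319.0615228815687, 'cy': 245.00171679594865, 'hand_eye': array([[ 7.06887270e-04, -9.61195593e-01, -2.75866873e-01,
         7.42159281e-02],
       [ 9.99999113e-01,  9.90830626e-04, -8.89905284e-04,
         5.65821011e-04],
       [ 1.12871038e-03, -2.75865999e-01,  9.61195441e-01,
        -1.58941494e-01],
       [ 0.00000000e+00,  0.00000000e+00,  0.00000000e+00,
         1.00000000e+00]])}
t 1.7 pos [523.8 -85.1 275.2] rpy [ 1.799e+02 -1.000e-01 -9.010e+01] open 59.7 F [-1.4  0.8 -2.1] gf 0.0
trans [-33.4 -76.5 175. ] rot [ 0.02 -0.01 -0.63]
```

View pics/w1.png

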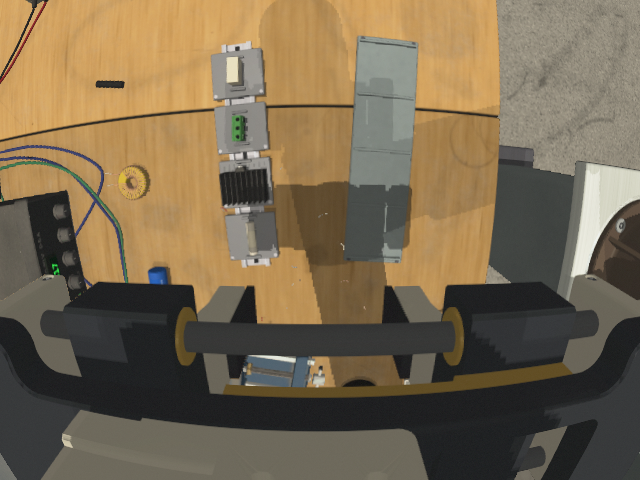

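The wrist view shows the relay (234,70), terminal (238,127), heat sink (246,186) and fuse (252,236) on the rail. The rack runs from (388,40) to (373,260). I'll measure from this cloud.

```bash
python3 - <<'E'
from m import *
z=np.load("w1.npz"); P=z["P"]; p=z["p"]; Z=P[:,:,2]
for u,v in [(300,60),(300,270),(440,150)]: print(np.round(P[v,u]*1000,1))
W=(P[:,:,0]>.36)&(P[:,:,0]<.70)&(P[:,:,1]>-.33)&(P[:,:,1]<0.02)
for nm,lo,hi in(("low",.0035,.0155),("parts",.0175,.06)):
    k,l,st,ce=cv2.connectedComponentsWithStats((W&(Z>lo)&(Z<hi)).astype(np.uint8))
    for i in range(1,k):
        if st[i,4]>40: print(nm,st[i],*frame(P,l==i,0))
# parts: top face / mid by y-window
for nm,y0,y1,zl in(("fuse",-.085,-.02,.018),("hs",-.15,-.085,.03),("term",-.21,-.15,.026),("relay",-.28,-.215,.03)):
    m=W&(P[:,:,0]>.56)&(P[:,:,1]>y0)&(P[:,:,1]<y1)&(Z>zl); print(nm,*frame(P,m,0))
# rack ribs
m=W&(P[:,:,0]<.5)&(Z>.0085)&(Z<.02);Q=P[m]*1000
for s in np.arange(-300,0,64): pass
k,l,st,ce=cv2.connectedComponentsWithStats(m.astype(np.uint8))
for i in range(1,k):
    if st[i,4]>15: print("rib",*frame(P,l==i,0))
E
```

```text
[ 5.465e+02 -2.591e+02  5.000e-01]
[ 5.48e+02 -5.50e+00 -2.00e-01]
[ 379.9 -156.4    1.2]
low [  343    35    75   228 13506] [ 452.4 -153.6] [270.1  73.2] 87.0 13506 [ 5.3  6.8 10.8]
low [ 210   41   69  227 7075] [ 611.8 -148.3] [ 61.3 271.2] 3.8 7075 [ 9.5 13.3 14.7]
parts [226  56  16  29 406] [ 617.8 -244. ] [13.7 29.7] 0.6 406 [21.9 37.3 39.2]
parts [231 115  14  26 318] [ 614.2 -179.4] [14.4 26.8] 3.0 318 [24.4 35.8 38. ]
parts [ 219  165   50   41 1587] [ 608.  -114.4] [50.4 47.4] 2.9 1587 [19.2 33.1 40.5]
parts [245 222  12  33 258] [604.3 -52.5] [10.3 38.4] 3.6 258 [19.5 22.4 24.3]
fuse [608.5 -56.4] [23.2 57.6] 2.6 1021 [ 20.9 384.7 385.5]
hs [ 596.8 -111.5] [52.9 73.7] 90.0 29191 [300.2 366.7 393.3]
term [ 614.  -179.4] [28.  13.4] 86.1 293 [28.2 36.  38.1]
relay [ 617.8 -244.2] [13.7 29.3] 0.6 333 [32.9 37.5 39.2]
rib [ 446.2 -281.9] [ 6.6 66. ] 85.1 175 [ 8.8 11.9 13.3]
rib [ 449.2 -217.4] [ 3.9 65.8] 87.1 169 [ 9.7 11.9 13.3]
rib [ 453.  -153.6] [ 3.9 66. ] 86.7 156 [10.5 12.  13.1]
rib [455.7 -89.1] [ 5.8 64.1] 86.2 162 [ 9.6 11.9 13.3]
rib [459.7 -26.5] [ 5.9 65.1] 89.0 164 [ 8.8 11.7 13.4]
```

```bash
for i in 1 2; do python3 go.py 604.3 -52.5 60 -86.4;done
```

```text
t 1.7 pos [523.8 -85.1 275.2] rpy [ 1.799e+02 -1.000e-01 -9.010e+01] open 59.7 F [-1.4  0.8 -2.1] gf 0.0
trans [-33.  -80.9 215. ] rot [ 0.02 -0.01 -0.75]
t 1.7 pos [523.8 -85.1 275.2] rpy [ 1.799e+02 -1.000e-01 -9.010e+01] open 59.7 F [-1.4  0.8 -2.1] gf 0.0
trans [-33.  -80.9 215. ] rot [ 0.02 -0.01 -0.75]
```

Emit:
{"op": "arm_command", "data": {
  "steps": [
    {"translation":[-33,-81,215],"rotation":[0,0,-0.75],"claw":45},
    {"translation":[-33,-81,215],"rotation":[0,0,-0.75],"claw":45},
    {"translation":[-33,-81,215],"rotation":[0,0,-0.75],"claw":45},
    {"translation":[-33,-81,215],"rotation":[0,0,-0.75],"claw":45},
    {"translation":[-33,-81,215],"rotation":[0,0,-0.75],"claw":45}
  ]
}}

```text
clock: 2.2
tool_pos: [0.6031, -0.0463, 0.0574]
orientation: [179.8, -0.0, -86.1]
force: [-0.2, 0.2, 0.2]
opening: 0.0452
gripper_force: 0.0
```

```bash
python3 - <<'E'
from m import *
for i in range(3): p,P=cloud("wrist")
save("w2",p); Z=P[:,:,2]
W=(P[:,:,0]>.57)&(P[:,:,0]<.64)&(P[:,:,1]>-.085)&(P[:,:,1]<-.02)
print("fuse",*frame(P,W&(Z>.017)&(Z<.03),0)); print("floor",*frame(P,W&(Z>.009)&(Z<.016),0))
E
python3 go.py 604.3 -52.5 14.5 -86.4
```

```text
fuse [605.2 -52.5] [16.9 50.8] 3.3 1315 [17.6 22.2 23.7]
floor [604.7 -52.8] [59.8 64.2] 3.9 7941 [12.1 13.2 14.3]
t 2.35 pos [602.6 -46.7  58.7] rpy [179.7  -0.  -86. ] open 45.4 F [ 0.3 -0.5  1.3] gf 0.0
trans [ 5.9 -1.5 44.2] rot [ 0.06 -0.01  0.07]
```

View pics/w2.png

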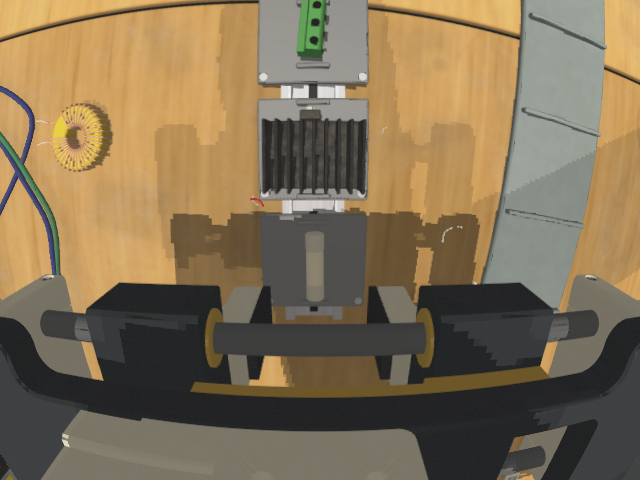

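The fuse stands at (314,265), midway between the fingers at (250,330) and (385,330). I measure it at (605,-52.5), which agrees with the plan. I'll descend and grip.

Emit:
{"op": "arm_command", "data": {
  "steps": [
    {"translation":[6,-2,25],"rotation":[0,0,0],"claw":45},
    {"translation":[6,-2,43.5],"rotation":[0,0,0],"claw":45},
    {"translation":[6,-2,43.5],"rotation":[0,0,0],"claw":45},
    {"translation":[6,-2,43.5],"rotation":[0,0,0],"claw":25},
    {"translation":[6,-2,43.5],"rotation":[0,0,0],"claw":0}
  ]
}}

```text
clock: 2.85
tool_pos: [0.6077, -0.0525, 0.02]
orientation: [-179.8, 0.0, -86.0]
force: [0.6, -0.3, 0.5]
opening: 0.0343
gripper_force: 0.0
```

Emit:
{"op": "arm_command", "data": {
  "steps": [
    {"translation":[0,0,0],"rotation":[0,0,0],"claw":0},
    {"translation":[0,0,0],"rotation":[0,0,0],"claw":0},
    {"translation":[0,0,0],"rotation":[0,0,0],"claw":0},
    {"translation":[0,0,0],"rotation":[0,0,0],"claw":0}
  ]
}}

```text
clock: 3.25
tool_pos: [0.6067, -0.0527, 0.0182]
orientation: [-180.0, -0.0, -86.0]
force: [-0.9, 1.1, 4.1]
opening: 0.0089
gripper_force: 30.0
```

```bash
python3 go.py 447.4 -249.5 60 -93
```

```text
t 3.25 pos [606.7 -52.7  18.2] rpy [-180.   -0.  -86.] open 8.9 F [-0.9  1.1  4.1] gf 30.0
trans [185.4 172.5 -41.9] rot [-0.01  0.    1.39]
```

Emit:
{"op": "arm_command", "data": {
  "steps": [
    {"translation":[0,0,0],"rotation":[0,0,0],"claw":30},
    {"translation":[0,0,0],"rotation":[0,0,0],"claw":30},
    {"translation":[0,-2,3],"rotation":[0,0,0],"claw":30},
    {"translation":[0,-2,3],"rotation":[0,0,0],"claw":30},
    {"translation":[0,-2,3],"rotation":[0,0,0],"claw":30}
  ]
}}

```text
clock: 3.75
tool_pos: [0.6084, -0.0526, 0.0143]
orientation: [180.0, -0.0, -86.1]
force: [0.0, -0.2, 0.4]
opening: 0.0298
gripper_force: 0.0
```

```bash
python3 go.py 604.3 -52.5 14 -86; python3 -c "
from h import *
for i in range(4): ctrl.snapshot('top')"; python3 go.py 604.3 -52.5 14 -86
```

```text
t 3.75 pos [608.4 -52.6  14.3] rpy [180.   -0.  -86.1] open 29.8 F [ 0.  -0.2  0.4] gf 0.0
trans [-0.4  4.1  0.3] rot [ 0.01 -0.   -0.01]
t 3.95 pos [608.5 -52.6  14.7] rpy [180.    0.  -86.1] open 30.0 F [-0.1 -0.3 -1.2] gf 0.0
trans [-0.4  4.2  0.7] rot [ 0.    0.   -0.01]
```

Emit:
{"op": "arm_command", "data": {
  "steps": [
    {"translation":[0,3.5,0],"rotation":[0,0,0],"claw":30},
    {"translation":[0,3.5,0],"rotation":[0,0,0],"claw":0},
    {"translation":[0,3.5,0],"rotation":[0,0,0],"claw":0},
    {"translation":[0,3.5,0],"rotation":[0,0,0],"claw":0},
    {"translation":[0,3.5,0],"rotation":[0,0,0],"claw":0}
  ]
}}

```text
clock: 4.45
tool_pos: [0.6051, -0.0528, 0.0148]
orientation: [-180.0, -0.0, -86.1]
force: [0.4, 0.1, 0.9]
opening: 0.0093
gripper_force: 30.0
```

Emit:
{"op": "arm_command", "data": {
  "steps": [
    {"translation":[0,0,0],"rotation":[0,0,0],"claw":0},
    {"translation":[0,0,-25],"rotation":[0,0,0],"claw":0},
    {"translation":[0,0,-50],"rotation":[0,0,0],"claw":0},
    {"translation":[0,0,-50],"rotation":[0,0,0],"claw":0}
  ]
}}

```text
clock: 4.85
tool_pos: [0.6074, -0.0526, 0.0682]
orientation: [-179.7, 0.0, -86.0]
force: [1.2, 0.8, -0.2]
opening: 0.0096
gripper_force: 30.0
```

```bash
python3 go.py 447.4 -249.5 60 -93
```

```text
t 4.85 pos [607.4 -52.6  68.2] rpy [-179.7    0.   -86. ] open 9.6 F [ 1.2  0.8 -0.2] gf 30.0
trans [185.3 173.4   7.2] rot [-0.06  0.    1.4 ]
```

Emit:
{"op": "arm_command", "data": {
  "steps": [
    {"translation":[30,28,0],"rotation":[0,0,0.2],"claw":0},
    {"translation":[62,58,0],"rotation":[0,0,0.5],"claw":0},
    {"translation":[95,88,0],"rotation":[0,0,0.7],"claw":0},
    {"translation":[127,118,0],"rotation":[0,0,1.0],"claw":0},
    {"translation":[155,145,0],"rotation":[0,0,1.2],"claw":0}
  ]
}}

```text
clock: 5.35
tool_pos: [0.4693, -0.2186, 0.0644]
orientation: [180.0, 0.0, -92.1]
force: [0.2, -0.8, -1.0]
opening: 0.0092
gripper_force: 30.0
```

Emit:
{"op": "arm_command", "data": {
  "steps": [
    {"translation":[29.5,28.5,7],"rotation":[0,0,0.2],"claw":0},
    {"translation":[29.5,28.5,25],"rotation":[0,0,0.2],"claw":0},
    {"translation":[29.5,28.5,37],"rotation":[0,0,0.2],"claw":0},
    {"translation":[29.5,28.5,37],"rotation":[0,0,0.2],"claw":0},
    {"translation":[29.5,28.5,37],"rotation":[0,0,0.2],"claw":0}
  ]
}}

```text
clock: 5.85
tool_pos: [0.442, -0.2455, 0.0275]
orientation: [180.0, -0.0, -93.0]
force: [-1.0, 0.4, -0.3]
opening: 0.0093
gripper_force: 30.0
```

```bash
python3 -c "
from h import *
for i in range(3): p,P=cloud('wrist')
save('w3',p)"; python3 go.py 447.4 -249.5 9 -93
```

```text
t 6.0 pos [ 442.4 -245.5   28.1] rpy [-180.   -0.  -93.] open 9.6 F [ 0.3  0.7 -0.2] gf 30.0
trans [ 3.8 -5.2 19.1] rot [-0.01 -0.    0.  ]
```

View pics/w3.png

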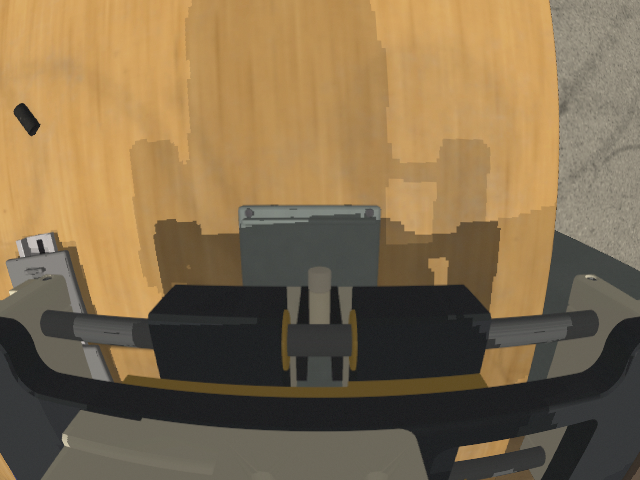

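The fuse is held at (320,280) over the right end bay, which spans columns 240–380 at row 250. I'll lower it.

Emit:
{"op": "arm_command", "data": {
  "steps": [
    {"translation":[4,-5,8],"rotation":[0,0,0],"claw":0},
    {"translation":[4,-5,14],"rotation":[0,0,0],"claw":0},
    {"translation":[4,-5,18],"rotation":[0,0,0],"claw":0},
    {"translation":[4,-5,18],"rotation":[0,0,0],"claw":0},
    {"translation":[4,-5,18],"rotation":[0,0,0],"claw":0}
  ]
}}

```text
clock: 6.5
tool_pos: [0.446, -0.2501, 0.0095]
orientation: [180.0, -0.0, -93.1]
force: [-0.3, 0.3, -0.7]
opening: 0.0095
gripper_force: 30.0
```

```bash
python3 go.py 447.4 -249.5 8.5 -93
```

```text
t 6.5 pos [ 446.  -250.1    9.5] rpy [180.   -0.  -93.1] open 9.5 F [-0.3  0.3 -0.7] gf 30.0
trans [-0.7 -1.3  1. ] rot [ 0.01 -0.   -0.01]
```

Emit:
{"op": "arm_command", "data": {
  "steps": [
    {"translation":[0,0,1],"rotation":[0,0,0],"claw":0},
    {"translation":[0,0,1],"rotation":[0,0,0],"claw":0},
    {"translation":[0,0,1],"rotation":[0,0,0],"claw":14},
    {"translation":[0,0,1],"rotation":[0,0,0],"claw":24},
    {"translation":[0,0,1],"rotation":[0,0,0],"claw":35}
  ]
}}

```text
clock: 7.0
tool_pos: [0.4463, -0.2501, 0.0088]
orientation: [-180.0, -0.0, -93.1]
force: [-0.1, -0.1, -0.7]
opening: 0.0245
gripper_force: 0.0
```

Emit:
{"op": "arm_command", "data": {
  "steps": [
    {"translation":[0,0,1],"rotation":[0,0,0],"claw":35},
    {"translation":[0,0,-20],"rotation":[0,0,0],"claw":80},
    {"translation":[0,0,-60],"rotation":[0,0,0],"claw":80},
    {"translation":[0,0,-75],"rotation":[0,0,0],"claw":80},
    {"translation":[0,0,-75],"rotation":[0,0,0],"claw":80}
  ]
}}

```text
clock: 7.5
tool_pos: [0.448, -0.2505, 0.0863]
orientation: [-179.7, -0.0, -93.0]
force: [0.3, -0.6, 0.6]
opening: 0.0614
gripper_force: 0.0
```

```bash
python3 - <<'E'
from m import *
for i in range(2): p,P=cloud("wrist")
Z=P[:,:,2]
W=(P[:,:,0]>.41)&(P[:,:,0]<.49)&(P[:,:,1]>-.279)&(P[:,:,1]<-.222)
print("fuse",*frame(P,W&(Z>.0125)&(Z<.03),0)); print("floor",*frame(P,W&(Z>.003)&(Z<.009),0))
E
python3 go.py 608.5 -115.5 80 -87
```

```text
fuse [ 445.8 -249.3] [38.7 10. ] 86.7 864 [13.4 15.8 17.3]
floor [ 447.5 -250.5] [57.  74.9] 89.9 7647 [5.6 6.7 7.8]
t 7.6 pos [ 446.1 -250.    83.7] rpy [-180.     0.   -93.1] open 69.3 F [-0.6  0.6 -0.3] gf 0.0
trans [-143.  -154.9    3.8] rot [-0.01  0.   -1.21]
```

Emit:
{"op": "arm_command", "data": {
  "steps": [
    {"translation":[-30,-32,0],"rotation":[0,0,-0.3],"claw":80},
    {"translation":[-63,-68,0],"rotation":[0,0,-0.6],"claw":80},
    {"translation":[-96,-104,0],"rotation":[0,0,-1],"claw":80},
    {"translation":[-125,-136,3],"rotation":[0,0,-1.2],"claw":80},
    {"translation":[-143,-155,3],"rotation":[0,0,-1.2],"claw":80}
  ]
}}

```text
clock: 8.1
tool_pos: [0.61, -0.1136, 0.0785]
orientation: [179.9, -0.0, -86.9]
force: [-0.1, -0.2, 0.1]
opening: 0.0801
gripper_force: 0.0
```

```bash
python3 - <<'E'
from m import *
for i in range(3): p,P=cloud("wrist")
save("w4",p); Z=P[:,:,2]
W=(P[:,:,0]>.57)&(P[:,:,0]<.65)&(P[:,:,1]>-.146)&(P[:,:,1]<-.08)
for a in(.0185,.03): print("hs",*frame(P,W&(Z>a)&(Z<.05),0)); 
print("floor",*frame(P,W&(Z>.009)&(Z<.016),0))
E
python3 go.py 608.5 -115.5 40 -87
```

```text
hs [ 608.5 -116.7] [49.4 42.8] 3.2 3635 [18.7 34.4 40.4]
hs [ 608.7 -116.9] [49.2 42.3] 3.0 2155 [32.  39.3 40.6]
floor [ 608.9 -112.3] [60.3 67.8] 3.2 2866 [11.5 13.2 14.6]
t 8.25 pos [ 608.6 -114.4   78.4] rpy [179.8  -0.  -87. ] open 80.0 F [-1.  -0.3 -0. ] gf 0.0
trans [ 1.1  0.  38.4] rot [ 0.04 -0.    0.01]
```

View pics/w4.png

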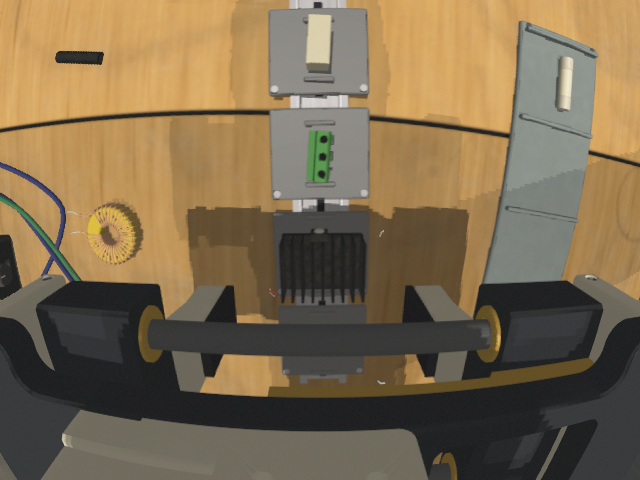

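The heat sink is at (322,268), centred between the open fingers at (205,320) and (440,320). The fuse lies in the right end bay at (566,82). I'll descend to grip the heat sink.

Emit:
{"op": "arm_command", "data": {
  "steps": [
    {"translation":[1,0,30],"rotation":[0,0,0],"claw":80},
    {"translation":[1,0,55],"rotation":[0,0,0],"claw":80},
    {"translation":[1,0,62],"rotation":[0,0,0],"claw":80},
    {"translation":[1,0,62],"rotation":[0,0,0],"claw":80},
    {"translation":[1,0,62],"rotation":[0,0,0],"claw":80}
  ]
}}

```text
clock: 8.75
tool_pos: [0.6089, -0.1171, 0.0194]
orientation: [-180.0, -0.0, -87.1]
force: [0.7, -1.2, 1.2]
opening: 0.0796
gripper_force: 0.0
```

```bash
python3 go.py 608.5 -115 15 -87
```

```text
t 8.75 pos [ 608.9 -117.1   19.4] rpy [-180.    -0.   -87.1] open 79.6 F [ 0.7 -1.2  1.2] gf 0.0
trans [-2.1  0.3  4.4] rot [-0.01 -0.   -0.01]
```

Emit:
{"op": "arm_command", "data": {
  "steps": [
    {"translation":[-2,0,3],"rotation":[0,0,0],"claw":80},
    {"translation":[-2,0,3],"rotation":[0,0,0],"claw":60},
    {"translation":[-2,0,3],"rotation":[0,0,0],"claw":44},
    {"translation":[-2,0,3],"rotation":[0,0,0],"claw":44},
    {"translation":[-2,0,3],"rotation":[0,0,0],"claw":44}
  ]
}}

```text
clock: 9.25
tool_pos: [0.6087, -0.1146, 0.016]
orientation: [-180.0, 0.0, -87.1]
force: [-0.4, 0.7, -1.1]
opening: 0.0536
gripper_force: 0.0
```

Emit:
{"op": "arm_command", "data": {
  "steps": [
    {"translation":[0,0,0],"rotation":[0,0,0],"claw":44},
    {"translation":[0,0,0],"rotation":[0,0,0],"claw":44}
  ]
}}

```text
clock: 9.45
tool_pos: [0.6087, -0.1146, 0.0159]
orientation: [-180.0, -0.0, -87.1]
force: [-1.0, -0.6, 2.3]
opening: 0.0496
gripper_force: 30.0
```

```bash
python3 go.py 450.7 -183.8 80 -93
```

```text
t 9.45 pos [ 608.7 -114.6   15.9] rpy [-180.    -0.   -87.1] open 49.6 F [-1.  -0.6  2.3] gf 30.0
trans [ 61.  161.3 -64.1] rot [-0.   -0.    1.19]
```

Emit:
{"op": "arm_command", "data": {
  "steps": [
    {"translation":[0,0,-20],"rotation":[0,0,0],"claw":40},
    {"translation":[0,0,-50],"rotation":[0,0,0],"claw":40},
    {"translation":[10,25,-60],"rotation":[0,0,0.2],"claw":40},
    {"translation":[24,62,-60],"rotation":[0,0,0.5],"claw":40},
    {"translation":[38,100,-60],"rotation":[0,0,0.8],"claw":40}
  ]
}}

```text
clock: 9.95
tool_pos: [0.5099, -0.1579, 0.0759]
orientation: [-180.0, 0.0, -91.1]
force: [-0.9, -0.8, -1.4]
opening: 0.0499
gripper_force: 30.0
```

Emit:
{"op": "arm_command", "data": {
  "steps": [
    {"translation":[12,35,0],"rotation":[0,0,0.2],"claw":40},
    {"translation":[20,60,0],"rotation":[0,0,0.4],"claw":40},
    {"translation":[20,61.5,15],"rotation":[0,0,0.4],"claw":40},
    {"translation":[20,61.5,30],"rotation":[0,0,0.4],"claw":40},
    {"translation":[20,61.5,30],"rotation":[0,0,0.4],"claw":40}
  ]
}}

```text
clock: 10.45
tool_pos: [0.4473, -0.1766, 0.0444]
orientation: [179.8, 0.0, -93.1]
force: [-0.3, 0.1, -0.2]
opening: 0.0498
gripper_force: 30.0
```

```bash
python3 -c "
from h import *
for i in range(3): p,P=cloud('wrist')
save('w5',p)"; python3 go.py 450.7 -183.8 9.4 -93
```

```text
t 10.6 pos [ 449.3 -176.6   46.1] rpy [-180.   -0.  -93.] open 50.1 F [ 0.  -0.4 -0.5] gf 30.0
trans [ 7.1 -1.8 36.7] rot [-0.   -0.   -0.01]
```

View pics/w5.png

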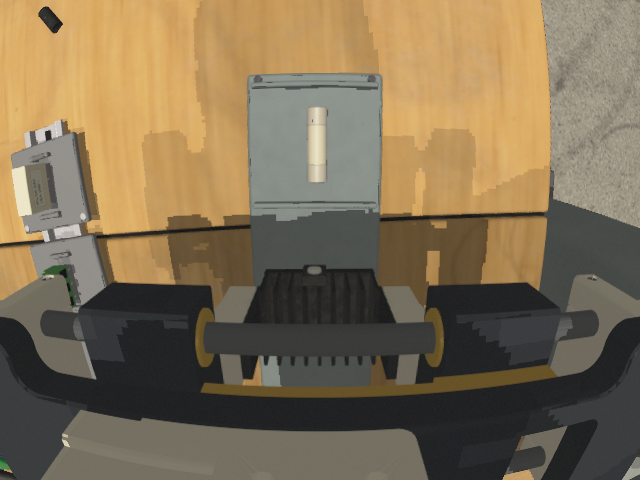

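The heat sink is held level at (315,310) over the second bay from the right. The fuse lies in the right end bay at (317,145).

Emit:
{"op": "arm_command", "data": {
  "steps": [
    {"translation":[7,-2,12],"rotation":[0,0,0],"claw":40},
    {"translation":[7,-2,24],"rotation":[0,0,0],"claw":40},
    {"translation":[7,-2,31],"rotation":[0,0,0],"claw":40},
    {"translation":[7,-2,34],"rotation":[0,0,0],"claw":40},
    {"translation":[7,-2,34],"rotation":[0,0,0],"claw":40}
  ]
}}

```text
clock: 11.1
tool_pos: [0.4503, -0.1838, 0.0112]
orientation: [179.9, -0.0, -93.1]
force: [0.8, 0.2, -0.3]
opening: 0.0498
gripper_force: 30.0
```

```bash
python3 -c "
from h import *
ctrl.snapshot('top')"; python3 go.py 450.7 -183.8 9.4 -93
```

```text
t 11.15 pos [ 450.5 -183.7   11.6] rpy [180.   -0.  -93.1] open 49.6 F [-1.3  0.1 -0.1] gf 30.0
trans [ 0.1 -0.2  2.2] rot [ 0.   -0.   -0.01]
```

Emit:
{"op": "arm_command", "data": {
  "steps": [
    {"translation":[0,0,1],"rotation":[0,0,0],"claw":40},
    {"translation":[0,0,2],"rotation":[0,0,0],"claw":40},
    {"translation":[0,0,2],"rotation":[0,0,0],"claw":40},
    {"translation":[0,0,2],"rotation":[0,0,0],"claw":53},
    {"translation":[0,0,2],"rotation":[0,0,0],"claw":60}
  ]
}}

```text
clock: 11.65
tool_pos: [0.4506, -0.1837, 0.0099]
orientation: [-180.0, -0.0, -93.1]
force: [-0.4, -0.5, -0.1]
opening: 0.0566
gripper_force: 0.0
```

Emit:
{"op": "arm_command", "data": {
  "steps": [
    {"translation":[0,0,0],"rotation":[0,0,0],"claw":75},
    {"translation":[0,0,0],"rotation":[0,0,0],"claw":75},
    {"translation":[0,0,-25],"rotation":[0,0,0],"claw":75},
    {"translation":[0,0,-60],"rotation":[0,0,0],"claw":70},
    {"translation":[0,0,-75],"rotation":[0,0,0],"claw":50}
  ]
}}

```text
clock: 12.15
tool_pos: [0.4517, -0.1838, 0.0873]
orientation: [-179.8, -0.0, -93.0]
force: [1.1, -1.3, 0.0]
opening: 0.0665
gripper_force: 0.0
```

```bash
python3 - <<'E'
from m import *
for i in range(3): p,P=cloud("wrist")
Z=P[:,:,2]
W=(P[:,:,0]>.40)&(P[:,:,0]<.50)&(P[:,:,1]>-.217)&(P[:,:,1]<-.152)
print("hs",*frame(P,W&(Z>.014)&(Z<.04),0))
E
python3 go.py 614 -179.4 80 -88
```

```text
hs [ 453.1 -185.2] [62.5 54.9] 87.7 2191 [16.6 32.2 34. ]
t 12.3 pos [ 451.2 -183.6   85.7] rpy [-179.8    0.   -93.1] open 55.3 F [-0.6  0.4  0.2] gf 0.0
trans [ -12.9 -162.3    6.2] rot [-0.03  0.   -1.01]
```

Emit:
{"op": "arm_command", "data": {
  "steps": [
    {"translation":[-4,-45,0],"rotation":[0,0,-0.3],"claw":45},
    {"translation":[-8,-92,0],"rotation":[0,0,-0.6],"claw":45},
    {"translation":[-11,-135,0],"rotation":[0,0,-0.8],"claw":45},
    {"translation":[-13,-162,4],"rotation":[0,0,-1],"claw":45},
    {"translation":[-13,-162,4],"rotation":[0,0,-1],"claw":45}
  ]
}}

```text
clock: 12.8
tool_pos: [0.6151, -0.1791, 0.0778]
orientation: [179.9, -0.0, -88.0]
force: [-0.5, 0.4, -0.8]
opening: 0.0447
gripper_force: 0.0
```

```bash
python3 - <<'E'
from m import *
for i in range(3): p,P=cloud("wrist")
save("w6",p); Z=P[:,:,2]
W=(P[:,:,0]>.585)&(P[:,:,0]<.645)&(P[:,:,1]>-.21)&(P[:,:,1]<-.15)
for a in(.02,.03): print("term",*frame(P,W&(Z>a)&(Z<.05),0)); 
E
python3 go.py 614 -179.4 20 -88
```

```text
term [ 613.9 -179.2] [12.7 29. ] 0.2 1104 [25.9 35.9 37.8]
term [ 613.8 -179. ] [12.7 28.6] 0.2 900 [30.3 36.4 37.9]
t 12.95 pos [ 611.5 -179.2   79. ] rpy [179.8   0.  -88.1] open 44.9 F [ 0.4 -0.3 -0.6] gf 0.0
trans [ 0.3 -2.7 59. ] rot [ 0.03  0.   -0.02]
```

View pics/w6.png

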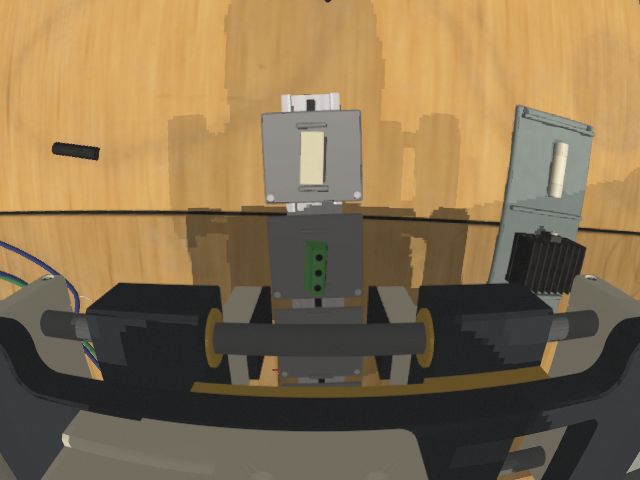

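The terminal is at (315,267) between the fingers, measured at (613.9,-179.2) with yaw 0.2°. The heat sink stands in its bay at (546,262). I'll turn 2°, descend and grip.

Emit:
{"op": "arm_command", "data": {
  "steps": [
    {"translation":[0,-2.5,20],"rotation":[0,0,0.4],"claw":45},
    {"translation":[0,-2.5,45],"rotation":[0,0,0.4],"claw":45},
    {"translation":[0,-2.5,58],"rotation":[0,0,0.4],"claw":45},
    {"translation":[0,-2.5,58],"rotation":[0,0,0.4],"claw":45},
    {"translation":[0,-2.5,58],"rotation":[0,0,0.4],"claw":30}
  ]
}}

```text
clock: 13.45
tool_pos: [0.6153, -0.1794, 0.0232]
orientation: [180.0, -0.0, -90.0]
force: [0.0, 0.2, -0.0]
opening: 0.0412
gripper_force: 0.0
```

Emit:
{"op": "arm_command", "data": {
  "steps": [
    {"translation":[0,0,2],"rotation":[0,0,0],"claw":30},
    {"translation":[0,0,2],"rotation":[0,0,0],"claw":0},
    {"translation":[0,0,2],"rotation":[0,0,0],"claw":0},
    {"translation":[0,0,2],"rotation":[0,0,0],"claw":0},
    {"translation":[0,0,2],"rotation":[0,0,0],"claw":0}
  ]
}}

```text
clock: 13.95
tool_pos: [0.6157, -0.1792, 0.0211]
orientation: [-180.0, -0.0, -90.1]
force: [1.4, -0.0, 2.4]
opening: 0.0121
gripper_force: 30.0
```

```bash
python3 -c "
from h import *
ctrl.snapshot('top')"; python3 go.py 454.1 -121.6 80 -93
```

```text
t 14.0 pos [ 615.7 -179.3   21.1] rpy [-180.    -0.   -90.1] open 11.9 F [-1.   1.   2.5] gf 30.0
trans [-57.5 161.6 -59. ] rot [-0.01 -0.    0.59]
```

Emit:
{"op": "arm_command", "data": {
  "steps": [
    {"translation":[0,0,-20],"rotation":[0,0,0],"claw":0},
    {"translation":[0,0,-48],"rotation":[0,0,0],"claw":0},
    {"translation":[-8,25,-55],"rotation":[0,0,0.1],"claw":0},
    {"translation":[-22,62,-55],"rotation":[0,0,0.2],"claw":0},
    {"translation":[-36,100,-55],"rotation":[0,0,0.4],"claw":0}
  ]
}}

```text
clock: 14.5
tool_pos: [0.5146, -0.1429, 0.0757]
orientation: [-180.0, 0.0, -92.1]
force: [0.5, -0.3, 0.1]
opening: 0.0121
gripper_force: 30.0
```

Emit:
{"op": "arm_command", "data": {
  "steps": [
    {"translation":[-14,35,0],"rotation":[0,0,0.2],"claw":0},
    {"translation":[-21,60,0],"rotation":[0,0,0.2],"claw":0},
    {"translation":[-21,61,15],"rotation":[0,0,0.2],"claw":0},
    {"translation":[-21,61,32],"rotation":[0,0,0.2],"claw":0},
    {"translation":[-21,61,40],"rotation":[0,0,0.2],"claw":0}
  ]
}}

```text
clock: 15.0
tool_pos: [0.4546, -0.1199, 0.035]
orientation: [180.0, 0.0, -93.1]
force: [0.1, -0.1, -0.1]
opening: 0.0119
gripper_force: 30.0
```

```bash
python3 -c "
from h import *
for i in range(3): p,P=cloud('wrist')
save('w7',p)"; python3 go.py 454.1 -121.6 14.6 -93
```

```text
t 15.15 pos [ 455.1 -120.    35.4] rpy [179.9  -0.  -93.1] open 12.3 F [ 0.1 -0.4 -0.3] gf 30.0
trans [ 1.6  0.9 20.9] rot [ 0.01 -0.   -0.01]
```

View pics/w7.png

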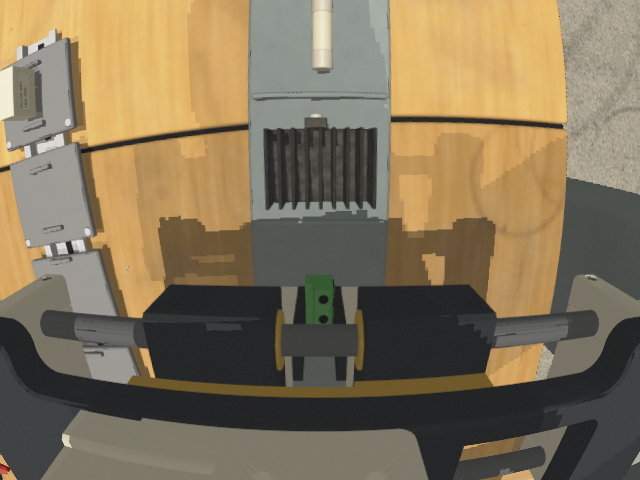

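The terminal is held upright at (320,300) over the second bay from the left. The heat sink sits in the middle of its bay at (320,165).

Emit:
{"op": "arm_command", "data": {
  "steps": [
    {"translation":[1.5,1,10],"rotation":[0,0,0],"claw":0},
    {"translation":[1.5,1,16],"rotation":[0,0,0],"claw":0},
    {"translation":[1.5,1,19],"rotation":[0,0,0],"claw":0},
    {"translation":[1.5,1,19],"rotation":[0,0,0],"claw":0},
    {"translation":[1.5,1,19],"rotation":[0,0,0],"claw":0}
  ]
}}

```text
clock: 15.65
tool_pos: [0.4542, -0.1214, 0.0167]
orientation: [180.0, -0.0, -93.1]
force: [0.4, -0.7, 0.2]
opening: 0.0123
gripper_force: 30.0
```

```bash
python3 -c "
from h import *
ctrl.snapshot('top')"; python3 go.py 454.1 -121.6 14.6 -93
```

```text
t 15.7 pos [ 454.4 -121.4   16.8] rpy [-180.    -0.   -93.1] open 12.3 F [-0.9  0.2  0.6] gf 30.0
trans [0.2 0.2 2.2] rot [-0.   -0.   -0.01]
```

Emit:
{"op": "arm_command", "data": {
  "steps": [
    {"translation":[0,0,1],"rotation":[0,0,0],"claw":0},
    {"translation":[0,0,2],"rotation":[0,0,0],"claw":0},
    {"translation":[0,0,2],"rotation":[0,0,0],"claw":0},
    {"translation":[0,0,2],"rotation":[0,0,0],"claw":15},
    {"translation":[0,0,2],"rotation":[0,0,0],"claw":25}
  ]
}}

```text
clock: 16.2
tool_pos: [0.4542, -0.1214, 0.0148]
orientation: [-180.0, 0.0, -93.1]
force: [0.0, -0.0, 0.3]
opening: 0.0185
gripper_force: 0.0
```

Emit:
{"op": "arm_command", "data": {
  "steps": [
    {"translation":[0,0,0],"rotation":[0,0,0],"claw":42},
    {"translation":[0,0,0],"rotation":[0,0,0],"claw":42},
    {"translation":[0,0,-25],"rotation":[0,0,0],"claw":45},
    {"translation":[0,0,-55],"rotation":[0,0,0],"claw":45},
    {"translation":[0,0,-70],"rotation":[0,0,0],"claw":45}
  ]
}}

```text
clock: 16.7
tool_pos: [0.4551, -0.1214, 0.0868]
orientation: [-179.9, 0.0, -93.0]
force: [0.3, -0.1, -0.2]
opening: 0.0448
gripper_force: 0.0
```

```bash
python3 - <<'E'
from m import *
for i in range(3): p,P=cloud("wrist")
Z=P[:,:,2]
W=(P[:,:,0]>.40)&(P[:,:,0]<.50)&(P[:,:,1]>-.152)&(P[:,:,1]<-.091)
print("term",*frame(P,W&(Z>.014)&(Z<.04),0))
E
python3 go.py 617.8 -244 80 -89.4
```

```text
term [ 453.4 -121.4] [29.  12.4] 87.2 960 [18.8 29.6 31.2]
t 16.85 pos [ 454.8 -121.3   85.5] rpy [-179.9    0.   -93.1] open 45.0 F [ 0.7 -0.2 -0.6] gf 0.0
trans [ 113.8 -169.3    5.9] rot [-0.03  0.01 -0.73]
```

The terminal is placed at (453,-121), with its top near z = 30 as expected. The relay is next.

Emit:
{"op": "arm_command", "data": {
  "steps": [
    {"translation":[25,-37,0],"rotation":[0,0,-0.2],"claw":45},
    {"translation":[50,-75,0],"rotation":[0,0,-0.4],"claw":45},
    {"translation":[76,-113,0],"rotation":[0,0,-0.6],"claw":45},
    {"translation":[100,-149,3],"rotation":[0,0,-0.7],"claw":45},
    {"translation":[114,-169,4],"rotation":[0,0,-0.7],"claw":45}
  ]
}}

```text
clock: 17.35
tool_pos: [0.6182, -0.2461, 0.0781]
orientation: [179.9, 0.0, -89.6]
force: [-0.3, -0.2, -0.4]
opening: 0.0447
gripper_force: 0.0
```

```bash
python3 - <<'E'
from m import *
for i in range(4): p,P=cloud("wrist")
save("w8",p); Z=P[:,:,2]
W=(P[:,:,0]>.585)&(P[:,:,0]<.65)&(P[:,:,1]>-.275)&(P[:,:,1]<-.215)
for a in(.02,.03): print("relay",*frame(P,W&(Z>a)&(Z<.05),0)); 
E
python3 go.py 617.8 -244 20 -89.4
```

```text
relay [ 617.9 -244.6] [12.5 29.2] 0.6 1208 [25.  37.5 38.6]
relay [ 618.  -244.5] [12.3 28.9] 0.5 1100 [35.6 37.6 38.6]
t 17.55 pos [ 615.7 -244.3   78.4] rpy [179.8   0.  -89.6] open 45.0 F [-0.7  0.3 -0.2] gf 0.0
trans [-0.3 -2.3 58.4] rot [ 0.04  0.01 -0.04]
```

View pics/w8.png

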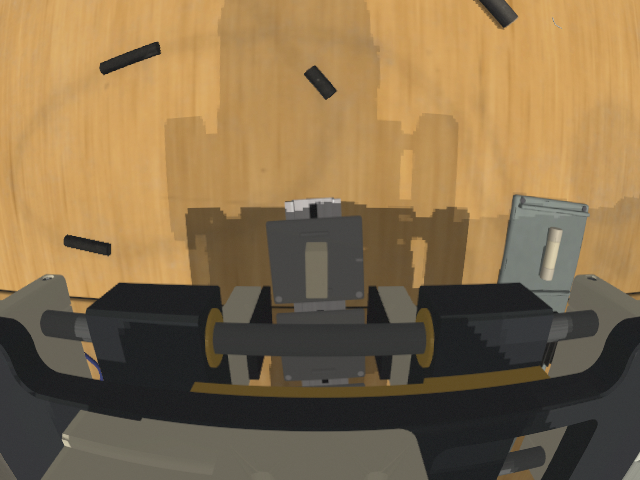

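The relay is at (317,270) between the fingers, measured at (618,-244.5). I'll descend and grip.

Emit:
{"op": "arm_command", "data": {
  "steps": [
    {"translation":[0,-2,20],"rotation":[0,0,0],"claw":45},
    {"translation":[0,-2,45],"rotation":[0,0,0],"claw":45},
    {"translation":[0,-2,58],"rotation":[0,0,0],"claw":45},
    {"translation":[0,-2,58],"rotation":[0,0,0],"claw":45},
    {"translation":[0,-2,58],"rotation":[0,0,0],"claw":30}
  ]
}}

```text
clock: 18.05
tool_pos: [0.6188, -0.244, 0.0231]
orientation: [180.0, -0.0, -89.5]
force: [0.6, -0.5, 0.5]
opening: 0.0412
gripper_force: 0.0
```

Emit:
{"op": "arm_command", "data": {
  "steps": [
    {"translation":[0,0,2],"rotation":[0,0,0],"claw":30},
    {"translation":[0,0,2],"rotation":[0,0,0],"claw":0},
    {"translation":[0,0,2],"rotation":[0,0,0],"claw":0},
    {"translation":[0,0,2],"rotation":[0,0,0],"claw":0},
    {"translation":[0,0,2],"rotation":[0,0,0],"claw":0}
  ]
}}

```text
clock: 18.55
tool_pos: [0.6191, -0.2443, 0.0212]
orientation: [-180.0, -0.0, -89.6]
force: [-1.1, 1.1, 2.2]
opening: 0.0124
gripper_force: 30.0
```

```bash
python3 -c "
from h import *
ctrl.snapshot('top')"; python3 go.py 457.4 -57.7 80 -93
```

```text
t 18.6 pos [ 619.1 -244.3   21.2] rpy [-180.    -0.   -89.6] open 12.6 F [-1.   0.3  4.1] gf 30.0
trans [-187.8  160.2  -58.9] rot [-0.01 -0.    0.69]
```

Emit:
{"op": "arm_command", "data": {
  "steps": [
    {"translation":[0,0,-20],"rotation":[0,0,0],"claw":0},
    {"translation":[0,0,-48],"rotation":[0,0,0],"claw":0},
    {"translation":[-20,17,-58],"rotation":[0,0,0.1],"claw":0},
    {"translation":[-50,43,-58],"rotation":[0,0,0.2],"claw":0},
    {"translation":[-82,70,-58],"rotation":[0,0,0.3],"claw":0}
  ]
}}

```text
clock: 19.1
tool_pos: [0.5477, -0.1623, 0.0788]
orientation: [-180.0, 0.0, -91.2]
force: [0.5, 1.0, 0.1]
opening: 0.0128
gripper_force: 30.0
```

Emit:
{"op": "arm_command", "data": {
  "steps": [
    {"translation":[-33,28,0],"rotation":[0,0,0.1],"claw":0},
    {"translation":[-65,55,0],"rotation":[0,0,0.3],"claw":0},
    {"translation":[-90,77,0],"rotation":[0,0,0.4],"claw":0},
    {"translation":[-106,90,0],"rotation":[0,0,0.4],"claw":0},
    {"translation":[-106,90,10],"rotation":[0,0,0.4],"claw":0}
  ]
}}

```text
clock: 19.6
tool_pos: [0.4597, -0.0536, 0.0699]
orientation: [-179.8, 0.1, -92.9]
force: [0.4, -0.1, 0.7]
opening: 0.0126
gripper_force: 30.0
```

```bash
python3 -c "
from h import *
for i in range(3): ctrl.snapshot('top')"; python3 go.py 457.4 -57.7 14.7 -93
```

```text
t 19.75 pos [460.2 -55.2  68.4] rpy [180.  -0. -93.] open 12.4 F [-0.1  0.3 -0.5] gf 30.0
trans [ 2.6  2.6 53.7] rot [ 0.01 -0.   -0.01]
```

Emit:
{"op": "arm_command", "data": {
  "steps": [
    {"translation":[2.5,2.5,20],"rotation":[0,0,0],"claw":0},
    {"translation":[2.5,2.5,38],"rotation":[0,0,0],"claw":0},
    {"translation":[2.5,2.5,48],"rotation":[0,0,0],"claw":0},
    {"translation":[2.5,2.5,51],"rotation":[0,0,0],"claw":0},
    {"translation":[2.5,2.5,51],"rotation":[0,0,0],"claw":0}
  ]
}}

```text
clock: 20.25
tool_pos: [0.4577, -0.0579, 0.0175]
orientation: [179.9, -0.0, -93.1]
force: [0.2, 0.4, -0.4]
opening: 0.0124
gripper_force: 30.0
```

```bash
python3 -c "
from h import *
for i in range(2): p,P=cloud('wrist')
save('w9',p)"; python3 go.py 457.4 -57.7 14.7 -93
```

```text
t 20.35 pos [458.1 -57.6  18.2] rpy [-180.     0.   -93.1] open 12.5 F [ 0.9 -0.4 -0.6] gf 30.0
trans [0.2 0.7 3.5] rot [-0.01  0.   -0.01]
```

View pics/w9.png

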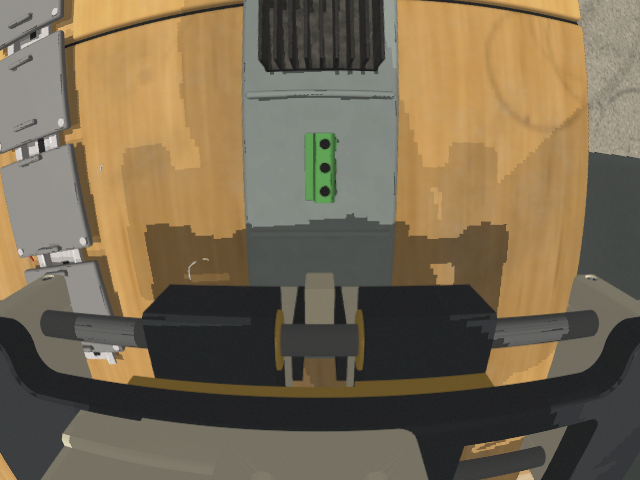

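The relay is held upright at (320,300) over the left end bay. The terminal stands in the middle of its bay at (320,167).

Emit:
{"op": "arm_command", "data": {
  "steps": [
    {"translation":[0,0.5,2],"rotation":[0,0,0],"claw":0},
    {"translation":[0,0.5,2],"rotation":[0,0,0],"claw":0},
    {"translation":[0,0.5,3],"rotation":[0,0,0],"claw":0},
    {"translation":[0,0.5,3],"rotation":[0,0,0],"claw":0},
    {"translation":[0,0.5,3],"rotation":[0,0,0],"claw":0}
  ]
}}

```text
clock: 20.85
tool_pos: [0.4571, -0.0574, 0.0148]
orientation: [-180.0, 0.0, -93.1]
force: [0.5, -0.1, 1.5]
opening: 0.0123
gripper_force: 30.0
```

```bash
python3 go.py 457.4 -57.7 14.7 -93
```

```text
t 20.85 pos [457.1 -57.4  14.8] rpy [-180.     0.   -93.1] open 12.3 F [ 0.5 -0.1  1.5] gf 30.0
trans [ 0.3 -0.3  0.1] rot [-0.    0.   -0.01]
```

Emit:
{"op": "arm_command", "data": {
  "steps": [
    {"translation":[0,0,0],"rotation":[0,0,0],"claw":15},
    {"translation":[0,0,0],"rotation":[0,0,0],"claw":25},
    {"translation":[0,0,0],"rotation":[0,0,0],"claw":42},
    {"translation":[0,0,0],"rotation":[0,0,0],"claw":42},
    {"translation":[0,0,-15],"rotation":[0,0,0],"claw":45}
  ]
}}

```text
clock: 21.35
tool_pos: [0.4558, -0.0578, 0.0285]
orientation: [179.8, -0.1, -93.1]
force: [0.0, -0.6, 0.1]
opening: 0.041
gripper_force: 0.0
```

Emit:
{"op": "arm_command", "data": {
  "steps": [
    {"translation":[0,0,-35],"rotation":[0,0,0],"claw":45},
    {"translation":[0,0,-80],"rotation":[0,0,0],"claw":45},
    {"translation":[0,0,-130],"rotation":[0,0,0],"claw":45},
    {"translation":[-40,0,-150],"rotation":[0,0,0],"claw":45},
    {"translation":[-40,0,-150],"rotation":[0,0,0],"claw":45}
  ]
}}

```text
clock: 21.85
tool_pos: [0.4618, -0.0148, 0.1837]
orientation: [-179.6, 0.2, -93.0]
force: [-0.1, -0.1, -0.1]
opening: 0.045
gripper_force: 0.0
```

```bash
python3 - <<'E'
from m import *
for i in range(5): p,P=cloud("wrist")
save("w10",p); Z=P[:,:,2]; W=(P[:,:,0]>.40)&(P[:,:,0]<.51)
for n,yb in(("fuse",-96),("hs",-32),("term",32),("relay",96)):
    c=np.array([452.4+.0523*yb,-153.6+.9986*yb])
    m=W&(abs(P[:,:,1]*1000-c[1])<28)&(Z>.0135)&(Z<.05)
    f=frame(P,m,0); print(n,"off",np.round(f[0]-c,1),*f[1:])
print(ctrl.get_obs()["tool_pos"],ctrl.get_obs()["clock"])
E
```

```text
Traceback (most recent call last):
  File "m.py", line 5, in frame
    return np.round(c,1),np.round(s,1),round(a,1),len(Q),np.round(np.percentile(Q[:,2],[5,50,95])*1000,1)
                                                                  ~~~~~~~~~~~~~^^^^^^^^^^^^^^^^^^
IndexError: index -1 is out of bounds for axis 0 with size 0
```

View pics/w10.png

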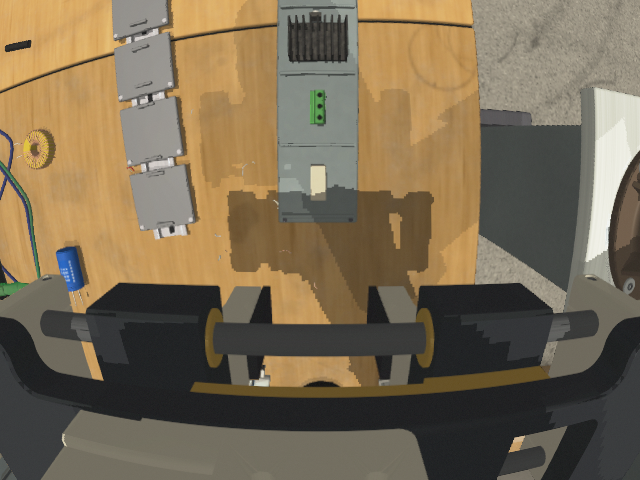

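The relay (318,180), terminal (318,107) and heat sink (318,38) each stand in the middle of their bays. The fuse is out of view. One numeric check with the top camera for the fuse, then I hand in.

```bash
python3 - <<'E'
from m import *
for cam,L in(("wrist",(("hs",-32),("term",32),("relay",96))),("top",(("fuse",-96),))):
    p,P=cloud(cam); Z=P[:,:,2]; W=(P[:,:,0]>.40)&(P[:,:,0]<.51)
    for n,yb in L:
        c=np.array([452.4+.0523*yb,-153.6+.9986*yb])
        m=W&(abs(P[:,:,1]*1000-c[1])<28)&(Z>(.0135 if n!="fuse" else .0115))&(Z<.05)
        if m.sum()>5: f=frame(P,m,0); print(n,"off",np.round(f[0]-c,1),*f[1:])
        else: print(n,m.sum())
E
```

```text
hs off [-0.3  0.1] [42.9 49.1] 87.4 1210 [15.5 32.5 34.3]
term off [-0.5  0.2] [27.5 12.5] 87.0 515 [23.1 29.7 31.7]
relay off [-0.8  0.1] [28.7 11.9] 86.9 537 [29.5 31.1 32.3]
fuse off [-3.2 -0. ] [37.2  8.4] 88.7 88 [11.9 14.4 17. ]
```

```bash
python3 -c "
from h import *
print(ctrl.close_job())"
```

```text
the job is handed in; nothing more can be done
None
```

All four parts are in the rack in reverse order, each upright (fuse flat) on its bay floor and within about 3 mm of its bay's middle by the last camera check; the job was handed in at about 22 s, and no verdict came back.

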